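# Build a reference stack on the reader carousel

## Robot

A 6-joint arm with a two-finger parallel gripper is mounted at the origin on the work surface. World frame = base frame: x ahead of the robot, y to its left, z up, the work surface at z = 0. Lengths are in m, angles in rad, forces in N, time in s.
With the tool pointing down it reaches from about 0.275 to 0.75 m from the base axis. Payload 10.2 kg.
Tool frame: the origin (TCP) lies between the finger pads; the fingertips stand 11 mm ahead of it and the grasp point (between the pads) lies 8 mm behind it (ctrl.tip_extent is the distance from the TCP to the fingertips, in m); z points along the fingers, y is the line along which they close (so a half turn about z gives the same grasp; the last joint's range is limited). The gripper opens to 85 mm and grips with 20 to 120 N. Pads are 22 mm wide; open, the fingers measure 114 mm over their backs; the gripper's body (76 mm by 85 mm) begins 54 mm behind the grasp point. The pads swing forward as they close: fully open they stand 13 mm farther back than shut.
Start: joints at [0.95, 0.313, 1.498, -0, 1.331, -0.223], TCP at [0.203, 0.484, 0.205] pointing down, gripper open.
Joint ranges: [-2.94, 2.94], [-0.97, 2.17], [0.19, 2.56], [-1.23, 4.37], [0.02, 3.11], [-2.88, 2.88]. Speed limits (rad/s): [2.39, 2.39, 3.01, 3.14, 3.14, 3.14].

## Interface

Orientations are given as a unit quaternion [w, x, y, z].
In Python, from bench import sensors, optics, ctrl gives the robot as it stands.
- The arm moves only by the tool apply_moves, never from a script. Its argument "series" is a list of rows, each a list of 4 numbers: the shift along the tool's x, y, z in mm, then the turn about the tool's z in degrees. A call has exactly 5 rows; each row is the pose to reach, as a shift and turn from the pose commanded when the call began, along the tool's axes at that moment; what a row does not reach only later rows make up. A row lasts 1/12 s, in which the tool goes at most 41.7 mm and 7.16 degrees, less where a joint would pass 70% of its speed; a pose out of reach is approached as far as the arm can. A call with a gripper value outside its range is refused whole. "grip" is the closure, from 0 (fully open) to 1 (shut), set as the call begins (left out, the last holds). The fingers move at their own pace and stop on an object; the grip force is fixed at half the most. Time passes only in rows, so rows that repeat a pose let the fingers close, or fill a call up. It gives the time, the measured TCP pose, the force, the opening and the grip force at its end, in the units of the state.
- sensors.sense(): the state, without advancing time (a new reading comes with each control period).
- optics.read_camera(name): name is "side" or "top"; returns the picture (480x640x3 uint8, red, green, blue); there is no depth.
- optics.camera_model(name): a dict with "vfov" (degrees; the focal length in pixels is half the picture's height over the tangent of half this angle, whatever the lens; pixels are square), "cx", "cy" (the principal point, pixels), "xyz" and "rotation" of the camera in the world. Camera axes: x right, y up, looking along -z (the intrinsics and any distortion apply to the point x, -y, -z); pixel columns grow to the right and rows downward; lengths in m; the calibration is good to about 2 mm. A picture is of the moment at which its call begins. camera_model takes no time and is no camera call.
- ctrl.sign_off(): hands the job in; it is judged then, once.
The state is a dict: "time": time; "joint_pos": joint angles; "joint_vel": joint speeds; "tau": joint torques, N m; "tcp_pos": TCP position; "tool_rot": TCP orientation; "force": force on the tool from outside, world axes, zero at the start; "torque": the same for the moment, N m; "width": opening from 0.0 (shut) to 1.0 (fully open); "gripper_force": force on a finger pad.
Only numpy, scipy, OpenCV 4.12 (cv2) and the standard library are available. Lean on these libraries where they do the work, as an engineer would, in place of code of your own. Each camera call takes 0.05 s, during which the arm holds its last target. There are 200 camera calls.

## Task

Build the calibration stack on the carousel's empty plate while that plate is still at the loading place: black disc at the bottom, orange disc in the middle, white disc on top, all lying flat and centred so that none overhangs the plate; the orange disc stands on edge in the grey rack, so first lay it down flat on the blue mat and let go, then take it again by its rim. Then turn the carousel one click anticlockwise seen from above (its red pegs are there to push) so that the stack comes to rest under the reader head. Leave the two dishes on their own plates, the blue and green discs in the rack, and the bottle, jar and timer where they are.

Things in the scene. Friction and masses are not known exactly. Their poses are not given: they have to be found in the camera images.
- black: Black flat disc lying on the bench, 60 mm in diameter and 12 mm thick, 50 g (mass may vary); both faces are alike. Origin at the disc's centre. Its z axis is the disc's axis.
- amber: Orange flat disc that starts standing on edge in one of the rack's three slots, 60 mm in diameter and 12 mm thick, 50 g (mass may vary); both faces are alike. Origin at the disc's centre. Its y axis is the disc's axis (level at the start). Its centre starts 35 mm above the bench, its top edge 65 mm.
- white: White flat disc lying on the bench, 60 mm in diameter and 12 mm thick, 50 g (mass may vary); both faces are alike. Origin at the disc's centre. Its z axis is the disc's axis.
- blue: Blue disc standing on edge in the rack, to be left there, 60 mm in diameter and 12 mm thick, 50 g (mass may vary); both faces are alike. Origin at the disc's centre. Its y axis is the disc's axis.
- green: Green disc standing on edge in the rack, to be left there, 60 mm in diameter and 12 mm thick, 50 g (mass may vary); both faces are alike. Origin at the disc's centre. Its y axis is the disc's axis.
- rack: Fixed grey plastic rack, 74 x 160 mm (x, y), origin at the centre of its underside. Three slots 60 mm apart along its y hold discs on edge, disc axis along the rack's y; slot floor 5 mm, slot walls up to 27 mm above the bench; a slot is 61 mm long (x) and 15 mm wide (y).
- mat: Fixed flat blue mat, 125 x 125 mm and 2 mm thick, kept clear, origin at the centre of its underside: the place to lay the orange disc down.
- carousel: Fixed round white base of the carousel, origin at the centre of its underside on the turntable's vertical axis; the loading place with a small blue mark is on its -x side. The turntable is a grey disc, 256 mm in diameter, top 40 mm above the bench, with three aluminium plates with grippy faces (76 mm in diameter, 4 mm thick, centres 85 mm from the axis, 120 degrees apart) and three red pegs between them.
- turntable (a joint): Turntable angle in rad, positive anticlockwise seen from above; 0 at the start. Spring detents at -2.094, 0 and +2.094 (120 degrees); stops at 2.35 either way. Past halfway (about 1.05) it draws itself to the next detent; before it falls back. It turns smoothly and with damping: about 2 N at a peg when slow, 5 N at 1.5 rad/s; jerks shift what lies on it.
- plate (a point): Centre of the top face of the empty aluminium plate (76 mm in diameter), 44 mm above the bench; turns with the turntable. Starts at the loading place, towards the robot.
- plate1 (a point): Centre of the top face of the plate that carries dish1.
- plate2 (a point): Centre of the top face of the plate that carries dish2, under the reader head at the start.
- peg (a point): Centre of the top of the red peg between the empty plate and plate1 (on the turntable's rim, 108 mm from the axis): upright, 14 mm in diameter, top 85 mm above the bench, standing 45 mm out of the turntable. Pushed 120 degrees anticlockwise it passes on the robot's side, clear of the reader. The two other pegs are alike, 120 degrees on.
- head (a point): Underside of the fixed reader head, a black barrel 42 mm in diameter on a white arm and column at the carousel's outer side, 122 mm above the bench (top of its arm 185 mm). One detent anticlockwise from the loading place, the stack stands beneath it.
- dish1: Small yellow dish with a clear lid, 58 mm in diameter, 15 mm tall, on plate1, origin at the centre of its underside; rides along with its plate.
- dish2: As dish1, on plate2.
- bottle: Amber glass bottle, 48 mm in diameter, 100 mm tall, standing on the bench, origin at the centre of its underside; leave it.
- jar: Jar with red cap, 52 mm in diameter, 65 mm tall, origin at the centre of its underside; leave it.
- timer: Flat white timer, 50 x 62 x 20 mm, origin at the centre of its underside; leave it.

How it is judged:
By the outcome, as a careful person would: the job done as asked, in the order asked, and still so for the second after the job is handed in, with the robot touching nothing.
It also fails if it takes over 72 s, if anything falls off the work surface, if the arm or the gripper's body presses on something with over 40 N, if the wrist force passes 120 N, or if a joint passes its speed limit or range.

## Working session

There is one attempt and no reset: what is moved stays moved. The work goes in short steps, Python scripts to look and compute and a tool call to move; the robot and the scene stay as the last step left them, time stands still between calls to the robot, and variables do not carry over. Pictures are saved under pics/ and viewed, at most 10 in all, crops included, and the job is handed in when it is done.

Besides the shell and the picture viewer there is one more tool, called after "Emit:" as a command line: name --pt "numbers of a row" for each row, then --argument value for the rest. apply_moves: Moves the arm, as the interface text tells. Its arguments: {"type":"object","properties":{"series":{"type":"array"},"grip":{"type":"number"}},"required":["series"]}

```bash
mkdir -p pics; ls
python3 - <<'E'
from bench import sensors, optics, ctrl
import cv2
for n in ("side","top"):
    m=optics.camera_model(n); print(n,m)
    cv2.imwrite(f"pics/{n}0.png",optics.read_camera(n)[:,:,::-1])
print(sensors.sense(), ctrl.tip_extent)
E
```

```text
pics
side {'vfov': 48.637672662133745, 'cx': 325.94226758833236, 'cy': 241.18652672522038, 'xyz': array([ 0.21106671, -0.95543243,  0.66013534]), 'rotation': array([ 0.85442718,  0.49723466, -0.07989464, -0.12778395])}
top {'vfov': 43.1855588107227, 'cx': 323.7875637613066, 'cy': 233.47459160216977, 'xyz': array([0.27108334, 0.02046352, 1.49866297]), 'rotation': array([-0.70262065, -0.06635648,  0.06881551,  0.7051138 ])}
{'time': 0.1, 'joint_pos': array([ 9.49594233e-01,  3.13396025e-01,  1.49836046e+00,  4.18073771e-06,
        1.33103052e+00, -2.23368174e-01]), 'joint_vel': array([-0.0003924 , -0.00172684, -0.00013192, -0.00083096,  0.00082126,
        0.00025663]), 'tau': array([ 3.44457148e-03, -4.12895143e+01, -2.60142124e+01, -1.47544497e-04,
        3.03852394e-03,  8.05138757e-05]), 'tcp_pos': array([0.20323159, 0.48377758, 0.20419156]), 'tool_rot': array([-2.46601572e-04,  1.97608215e-01,  9.80280897e-01, -5.43883729e-04]), 'force': array([ 0.48725031,  0.22089391, -0.35150613]), 'torque': array([-0.00014873, -0.05386183,  0.00508217]), 'gripper_force': 0.0, 'width': 1.0034347854258723} 0.011
```

View pics/top0.png

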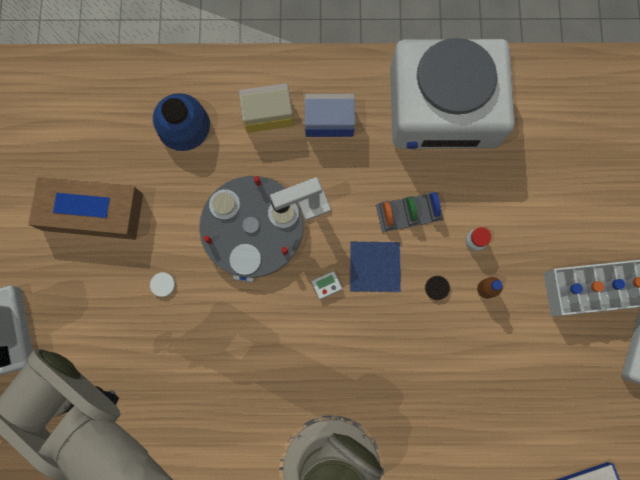

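View pics/side0.png

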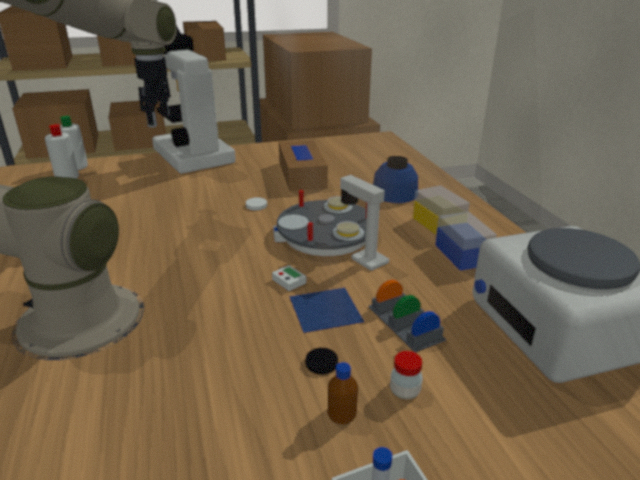

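The top view shows black (437,288), white (162,285), the plate (245,260), orange (389,213), the mat (375,267), the axis (252,226), and the peg to push (208,240). The side view agrees: orange is in the slot nearest the carousel.

```bash
cat > h.py <<'E'
import numpy as np, cv2
from scipy.spatial.transform import Rotation as R
from bench import sensors, optics, ctrl
def world(n,u,v,z):
    m=optics.camera_model(n); f=240/np.tan(np.radians(m['vfov']/2))
    q=m['rotation']; r=R.from_quat([*q[1:],q[0]])
    d=r.apply([(u-m['cx'])/f,-(v-m['cy'])/f,-1]); p=np.array(m['xyz'])
    return p+d*(z-p[2])/d[2]
def pix(n,P):
    m=optics.camera_model(n); f=240/np.tan(np.radians(m['vfov']/2))
    q=m['rotation']; c=R.from_quat([*q[1:],q[0]]).inv().apply(np.array(P)-m['xyz'])
    return m['cx']-f*c[0]/c[2], m['cy']+f*c[1]/c[2]
def blob(img,seed,lo,hi,r=45):
    """centroid, area, minAreaRect of the HSV-range component nearest seed"""
    h=cv2.cvtColor(img,cv2.COLOR_RGB2HSV); k=cv2.inRange(h,lo,hi)
    n,l,s,c=cv2.connectedComponentsWithStats(k)
    i=min((i for i in range(1,n) if s[i,4]>8),key=lambda i:np.hypot(*(c[i]-seed)))
    return c[i],s[i,4],cv2.minAreaRect(np.argwhere(l==i)[:,::-1].astype(np.float32))
def tool(P):
    """shift in tool axes (mm) from the measured TCP to world P"""
    s=sensors.sense(); q=s['tool_rot']; r=R.from_quat([*q[1:],q[0]])
    return (r.inv().apply(np.array(P)-s['tcp_pos'])*1000).round(1)
def state():
    s=sensors.sense(); q=s['tool_rot']; M=R.from_quat([*q[1:],q[0]]).as_matrix()
    print('t%.2f'%s['time'],'tcp',s['tcp_pos'].round(4),'xax',M[:,0].round(3),'z',M[:,2].round(3),'yaw(y axis) %.1f'%np.degrees(np.arctan2(M[1,1],M[0,1])),'w%.3f gf%.1f'%(s['width'],s['gripper_force']),'F',s['force'].round(1),'j6 %.2f'%s['joint_pos'][5])
E
python3 - <<'E'
from h import *
import cv2
im=cv2.imread('pics/top0.png')[:,:,::-1].copy(); si=cv2.imread('pics/side0.png')[:,:,::-1].copy()
S={'black':((437,288),(0,0,0),(180,255,50),.006),'white':((162,285),(0,0,170),(180,50,255),.010),
'plate':((245,260),(0,0,150),(180,40,255),.044),'orange':((389,213),(3,150,120),(16,255,255),.05),
'blue':((435,205),(105,120,50),(130,255,255),.05),'green':((412,209),(45,100,40),(85,255,255),.05),
'mat':((375,267),(100,80,30),(130,255,140),.002),
'pegA':((208,240),(0,150,90),(6,255,255),.080),'pegB':((257,180),(0,150,90),(6,255,255),.080),'pegC':((284,251),(0,150,90),(6,255,255),.080)}
for n,(sd,lo,hi,z) in S.items():
    c,a,r=blob(im,sd,lo,hi); print(n,c.round(1),a,world('top',*c,z).round(4),'rect',np.round(r[1],1),round(r[2],1))
    if n=='mat': print([world('top',*p,.002)[:2].round(3) for p in cv2.boxPoints(r)])
for n,sd,lo,hi,z in [('black',(321,361),(0,0,0),(180,255,50),.006),('white',(256,204),(0,0,165),(180,50,255),.008),('orange',(390,291),(3,150,120),(16,255,255),.046)]:
    c,a,r=blob(si,sd,lo,hi); print('side',n,c.round(1),a,world('side',*c,z).round(4))
state()
cv2.imwrite('pics/crop.png',cv2.resize(im[160:310,140:460,::-1],None,fx=2.5,fy=2.5,interpolation=2))
E
```

```text
black [437.  287.6] 420 [ 0.4235 -0.2641  0.006 ] rect [22.6 21.9] 45.0
white [161.6 284. ] 414 [0.4343 0.4139 0.01  ] rect [21.9 22.8] 26.6
plate [244.8 258.7] 704 [0.4913 0.2066 0.044 ] rect [29. 29.] 90.0
orange [388.1 210.5] 86 [ 0.6087 -0.1431  0.05  ] rect [18.7  4.9] 74.7
blue [435.1 203.5] 162 [ 0.6259 -0.2591  0.05  ] rect [23.   7.5] 76.0
green [411.7 208. ] 128 [ 0.615  -0.2011  0.05  ] rect [22.   6.7] 77.0
mat [374.9 266.4] 2367 [ 0.4773 -0.1121  0.002 ] rect [48. 49.] 0.0
[array([ 0.416, -0.052]), array([ 0.539, -0.053]), array([ 0.539, -0.174]), array([ 0.416, -0.171])]
pegA [206.1 238. ] 22 [0.536  0.2948 0.08  ] rect [4.2 4.2] 45.0
pegB [256.1 178.2] 23 [0.6831 0.1786 0.08  ] rect [5. 4.] 90.0
pegC [283.9 249.5] 24 [0.5078 0.1097 0.08  ] rect [5. 4.] 90.0
side black [321.1 360.9] 657 [ 0.4234 -0.2666  0.006 ]
side white [255.9 201.6] 84 [0.4359 0.418  0.008 ]
side orange [387.7 284.4] 142 [ 0.6078 -0.1297  0.046 ]
t0.10 tcp [0.2032 0.4838 0.2042] xax [-0.922  0.387  0.   ] z [-0.001 -0.001 -1.   ] yaw(y axis) 67.2 w1.003 gf0.0 F [ 0.5  0.2 -0.4] j6 -0.22
```

View pics/crop.png

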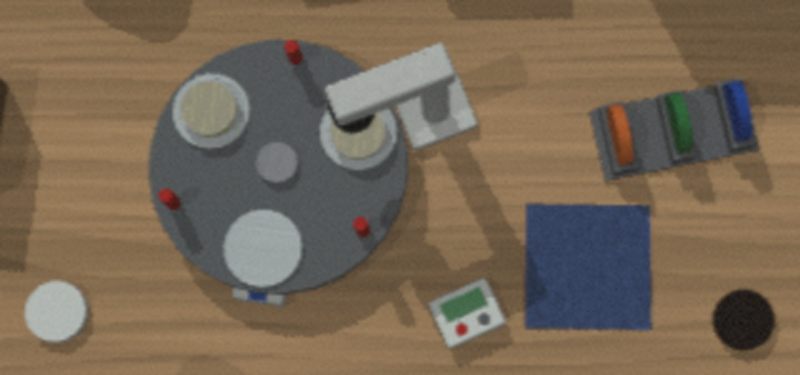

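Scale checks hold: the pegs come out 108 mm and the plate 85 mm from the fitted axis (0.5756, 0.1944), and the plate sits at (0.4915, 0.2068). Now I'll head for black, turning the tool to the rack's yaw on the way.

Emit:
apply_moves --pt "-24 -30 0 -6.4" --pt "-49 -60 0 -12.8" --pt "-74 -90 0 -19.2" --pt "-98 -120 0 -25.6" --pt "-123 -151 0 -32" --grip 0

```text
time: 0.52
tcp_pos: [0.2559, 0.3047, 0.2045]
tool_rot: [-0.0, -0.072, 0.997, -0.0]
force: [1.3, 0.9, 0.5]
width: 1.001
gripper_force: 0.0
```

Emit:
apply_moves --pt "-5 -39 0 0" --pt "-10 -78 0 0" --pt "-15 -117 0 0" --pt "-20 -156 0 0" --pt "-24 -194 0 0"

```text
time: 0.93
tcp_pos: [0.3064, 0.1159, 0.2048]
tool_rot: [0.0, -0.069, 0.998, -0.0]
force: [1.8, 0.2, -0.0]
width: 0.999
gripper_force: 0.0
```

Emit:
apply_moves --pt "-5 -39 0 0" --pt "-10 -78 0 0" --pt "-15 -117 0 0" --pt "-20 -156 0 0" --pt "-24 -194 0 0"

```text
time: 1.35
tcp_pos: [0.3569, -0.0734, 0.2048]
tool_rot: [0.0, -0.069, 0.998, -0.0]
force: [0.4, 1.1, 0.3]
width: 1.001
gripper_force: 0.0
```

```bash
python3 -c "
from h import *
state(); print(tool([.4235,-.2655,.06]))"
```

```text
t1.35 tcp [ 0.3569 -0.0734  0.2048] xax [-0.991 -0.137 -0.   ] z [ 0. -0. -1.] yaw(y axis) 97.9 w1.001 gf0.0 F [0.4 1.1 0.3] j6 -2.24
[ -39.7 -199.4  144.8]
```

Emit:
apply_moves --pt "-8 -40 0 0" --pt "-16 -80 20 0" --pt "-24 -120 50 0" --pt "-32 -160 85 0" --pt "-39 -190 115 0"

```text
time: 1.77
tcp_pos: [0.4153, -0.238, 0.1062]
tool_rot: [0.0, -0.069, 0.998, -0.0]
force: [0.3, 0.7, 0.9]
width: 1.002
gripper_force: 0.0
```

Emit:
apply_moves --pt "0 0 20 0" --pt "0 0 25 0" --pt "0 0 25 0" --pt "0 0 25 0" --pt "0 0 25 0"

```text
time: 2.18
tcp_pos: [0.4157, -0.236, 0.084]
tool_rot: [0.001, -0.069, 0.998, -0.001]
force: [0.9, 0.2, 0.9]
width: 0.998
gripper_force: 0.0
```

```bash
python3 -c "
from h import *
im=optics.read_camera('side'); state(); s=sensors.sense(); print(tool([.4235,-.2655,.016]),'j',s['joint_pos'].round(2))
p=s['tcp_pos']; u,v=map(int,pix('side',p)); print('tcp px',pix('side',p),'11mm below',pix('side',p-[0,0,.011]))
print([pix('side',p+np.array([-.139*k,.99*k,-.011])) for k in (-.0425,.0425)],u,v)
cv2.imwrite('pics/hov.png',cv2.resize(im[v-75:v+75,u-100:u+100,::-1],None,fx=4,fy=4,interpolation=2))"
```

```text
t2.23 tcp [ 0.4157 -0.236   0.084 ] xax [-0.99  -0.138 -0.002] z [ 0.002 -0.002 -1.   ] yaw(y axis) 98.0 w1.001 gf0.0 F [-0.1 -1.1 -0.2] j6 -2.47
[ -3.5 -30.1  68. ] j [-0.76  0.35  1.79  0.    1.   -2.47]
tcp px (np.float64(312.09655035515965), np.float64(316.630640024702)) 11mm below (np.float64(312.11765546453466), np.float64(321.60398661114317))
[(np.float64(322.2540114404058), np.float64(335.73611682817216)), (np.float64(302.6757121269549), np.float64(308.44000805059164))] 312 316
```

View pics/hov.png

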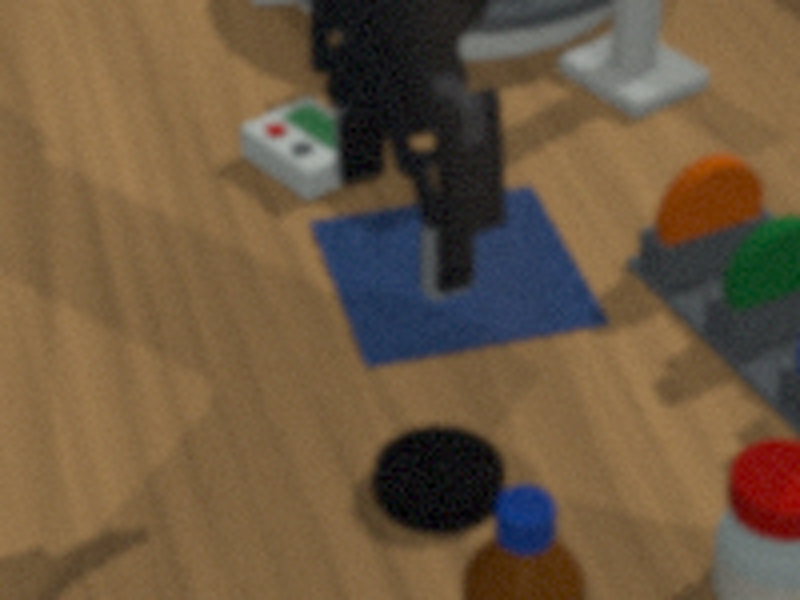

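Emit:
apply_moves --pt "-2 -15 0 0" --pt "-4 -30 5 0" --pt "-4 -30 20 0" --pt "-4 -30 32 0" --pt "-4 -30 32 0"

```text
time: 2.65
tcp_pos: [0.4227, -0.2645, 0.0496]
tool_rot: [-0.001, -0.069, 0.998, 0.001]
force: [-0.4, -0.3, -0.3]
width: 1.002
gripper_force: 0.0
```

```bash
python3 -c "
from h import *
state(); s=sensors.sense(); print(tool([.4235,-.2655,.016]))
p=s['tcp_pos']; L=[]
for n in ('side','top'):
    im=optics.read_camera(n).copy()
    u,v=map(int,pix(n,p)); c=cv2.resize(im[v-60:v+60,u-50:u+50,::-1],None,fx=4,fy=4,interpolation=2).copy()
    for k,col in ((0,(0,255,255)),(-.0425,(0,0,255)),(.0425,(0,255,0))):
        a,b=pix(n,p+np.array([-.139*k,.99*k,-.011 if k else 0])); cv2.circle(c,(int((a-u+50)*4),int((b-v+60)*4)),4,col,1)
    L.append(c)
cv2.imwrite('pics/hov2.png',np.hstack(L))"
```

```text
t2.65 tcp [ 0.4227 -0.2645  0.0496] xax [-0.99  -0.138  0.001] z [-0.001  0.001 -1.   ] yaw(y axis) 97.9 w1.002 gf0.0 F [-0.4 -0.3 -0.3] j6 -2.50
[-0.7 -1.1 33.6]
```

View pics/hov2.png

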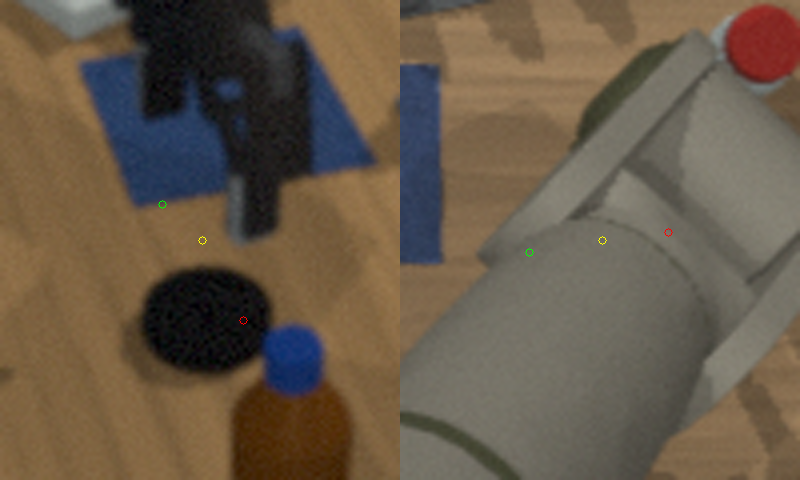

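The left half shows black at (207,320) and the near fingertip at (245,240), about 20 px (~40 mm) above where 11 mm below the TCP should fall. The right half shows only the arm. I'll test this by a guarded descent and closing.

Emit:
apply_moves --pt "-1 -1 10 0" --pt "-1 -1 20 0" --pt "-1 -1 28 0" --pt "-1 -1 34 0" --pt "-1 -1 34 0"

```text
time: 3.17
tcp_pos: [0.4237, -0.2655, 0.015]
tool_rot: [-0.001, -0.069, 0.998, 0.001]
force: [1.0, -0.2, -0.3]
width: 0.999
gripper_force: 0.0
```

Emit:
apply_moves --pt "0 0 0 0" --pt "0 0 0 0" --pt "0 0 0 0" --pt "0 0 0 0" --pt "0 0 0 0" --grip 0.45

```text
time: 3.58
tcp_pos: [0.4244, -0.2662, 0.0167]
tool_rot: [0.0, -0.069, 0.998, -0.0]
force: [1.2, -0.9, 0.3]
width: 0.549
gripper_force: 0.0
```

```bash
python3 -c "
from h import *
state(); s=sensors.sense()
p=s['tcp_pos']
im=optics.read_camera('side').copy(); n='side'
u,v=map(int,pix(n,p)); c=cv2.resize(im[v-60:v+60,u-50:u+50,::-1],None,fx=4,fy=4,interpolation=2).copy()
cv2.imwrite('pics/gr1.png',c)"
```

```text
t3.58 tcp [ 0.4244 -0.2662  0.0167] xax [-0.99  -0.138 -0.   ] z [ 0. -0. -1.] yaw(y axis) 97.9 w0.549 gf0.0 F [ 1.2 -0.9  0.3] j6 -2.50
```

View pics/gr1.png

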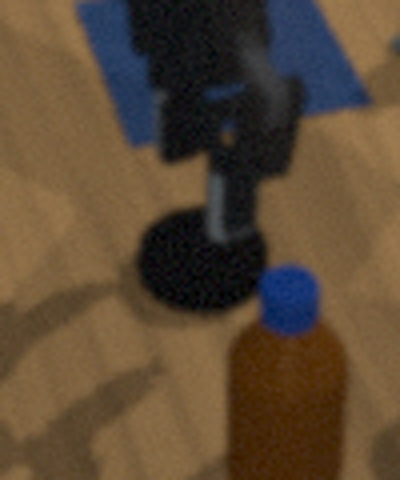

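Closing to 47 mm met nothing, so the fingertips really are above the disc, about 30 mm higher than nominal. I'll reopen and go lower in guarded steps.

Emit:
apply_moves --pt "0 0 0 0" --pt "0 0 0 0" --pt "0 0 5 0" --pt "0 0 10 0" --pt "0 0 15 0" --grip 0

```text
time: 4.05
tcp_pos: [0.4242, -0.266, 0.0008]
tool_rot: [-0.0, -0.069, 0.998, 0.0]
force: [-0.0, 0.6, -0.4]
width: 0.997
gripper_force: 0.0
```

Emit:
apply_moves --pt "0 0 2 0" --pt "0 0 4 0" --pt "0 0 5 0" --pt "0 0 5 0" --pt "0 0 5 0"

```text
time: 4.47
tcp_pos: [0.4244, -0.2662, -0.0035]
tool_rot: [0.0, -0.069, 0.998, -0.0]
force: [0.2, 0.4, 1.1]
width: 0.998
gripper_force: 0.0
```

Emit:
apply_moves --pt "0 0 0 0" --pt "0 0 0 0" --pt "0 0 0 0" --pt "0 0 0 0" --pt "0 0 0 0" --grip 0.45

```text
time: 4.88
tcp_pos: [0.4243, -0.2662, -0.0035]
tool_rot: [0.0, -0.069, 0.998, -0.0]
force: [-0.2, 0.1, 0.1]
width: 0.553
gripper_force: 0.0
```

Emit:
apply_moves --pt "0 0 0 0" --pt "0 0 0 0" --pt "0 0 2 0" --pt "0 0 5 0" --pt "0 0 7 0" --grip 0

```text
time: 5.3
tcp_pos: [0.4242, -0.266, -0.011]
tool_rot: [-0.0, -0.069, 0.998, 0.0]
force: [-0.1, -0.3, -0.3]
width: 0.999
gripper_force: 0.0
```

Emit:
apply_moves --pt "0 0 0 0" --pt "0 0 0 0" --pt "0 0 0 0" --pt "0 0 0 0" --pt "0 0 0 0" --grip 0.45

```text
time: 5.72
tcp_pos: [0.4244, -0.2662, -0.0105]
tool_rot: [0.0, -0.069, 0.998, -0.0]
force: [0.4, -0.3, -0.3]
width: 0.551
gripper_force: 0.0
```

```bash
python3 -c "
from h import *
state()
im=optics.read_camera('side')
c=cv2.resize(im[280:400,260:390,::-1],None,fx=5,fy=5,interpolation=2)
cv2.imwrite('pics/gr2.png',c)"
```

```text
t5.72 tcp [ 0.4244 -0.2662 -0.0105] xax [-0.99  -0.138 -0.   ] z [ 0. -0. -1.] yaw(y axis) 97.9 w0.551 gf0.0 F [ 0.4 -0.3 -0.3] j6 -2.50
```

View pics/gr2.png

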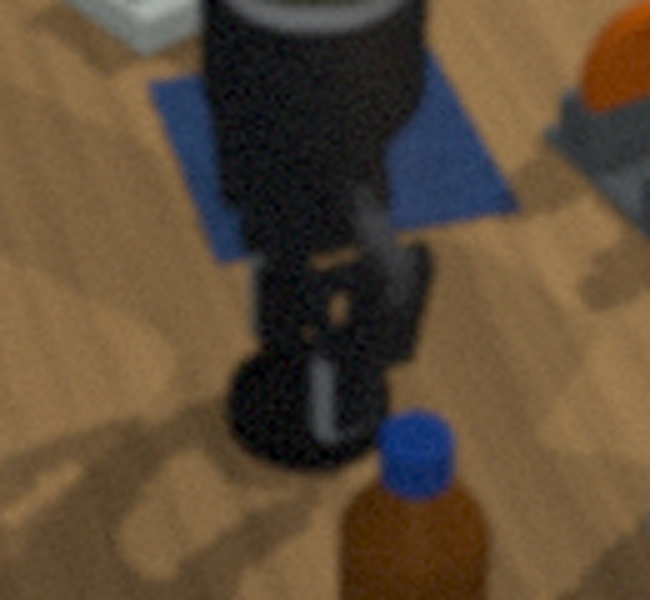

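The near fingertip at (335,440) now lies almost on the disc's top face, so it needs about 10 mm more.

Emit:
apply_moves --pt "0 0 0 0" --pt "0 0 0 0" --pt "0 0 3 0" --pt "0 0 6 0" --pt "0 0 9 0" --grip 0

```text
time: 6.18
tcp_pos: [0.4243, -0.2661, -0.02]
tool_rot: [-0.0, -0.069, 0.998, 0.0]
force: [-0.3, -0.4, -0.3]
width: 0.998
gripper_force: 0.0
```

Emit:
apply_moves --pt "0 0 0 0" --pt "0 0 0 0" --pt "0 0 0 0" --pt "0 0 0 0" --pt "0 0 0 0" --grip 0.45

```text
time: 6.6
tcp_pos: [0.425, -0.2659, -0.0172]
tool_rot: [0.001, -0.069, 0.998, -0.0]
force: [-4.6, 9.1, 30.2]
width: 0.548
gripper_force: 14.6
```

Emit:
apply_moves --pt "0 0 0 0" --pt "0 0 0 0" --pt "0 0 3 0" --pt "0 0 6 0" --pt "0 0 9 0" --grip 0

```text
time: 7.02
tcp_pos: [0.4242, -0.266, -0.0292]
tool_rot: [-0.0, -0.069, 0.998, 0.0]
force: [0.8, 0.1, -0.4]
width: 1.0
gripper_force: 0.0
```

Emit:
apply_moves --pt "0 0 0 0" --pt "0 0 0 0" --pt "0 0 0 0" --pt "0 0 0 0" --pt "0 0 0 0" --grip 0.45

```text
time: 7.43
tcp_pos: [0.4243, -0.2661, -0.0281]
tool_rot: [-0.0, -0.069, 0.998, 0.0]
force: [-2.5, 1.7, 7.0]
width: 0.675
gripper_force: 63.3
```

Gripped (63 N on the pads, width ~57 mm). Lifting, and carrying it to the plate.

Emit:
apply_moves --pt "0 0 -10 0" --pt "0 0 -35 0" --pt "0 0 -65 0" --pt "0 0 -90 0" --pt "0 0 -110 0"

```text
time: 7.85
tcp_pos: [0.4247, -0.2665, 0.0841]
tool_rot: [0.001, -0.069, 0.998, -0.001]
force: [-0.1, 1.0, -0.5]
width: 0.673
gripper_force: 64.0
```

Emit:
apply_moves --pt "-8 25 0 0" --pt "-18 60 0 0" --pt "-28 98 0 0" --pt "-38 136 0 0" --pt "-49 174 0 0"

```text
time: 8.27
tcp_pos: [0.4487, -0.0854, 0.0821]
tool_rot: [0.0, -0.069, 0.998, -0.0]
force: [1.0, 0.3, 0.1]
width: 0.672
gripper_force: 64.0
```

Emit:
apply_moves --pt "-10 36 0 0" --pt "-20 72 0 0" --pt "-30 108 0 0" --pt "-40 144 0 0" --pt "-49 175 0 0"

```text
time: 8.68
tcp_pos: [0.4733, 0.0954, 0.0822]
tool_rot: [0.0, -0.069, 0.998, 0.0]
force: [0.4, 0.3, -0.6]
width: 0.669
gripper_force: 64.0
```

Emit:
apply_moves --pt "-10 33 0 0" --pt "-20 66 0 0" --pt "-28 90 0 0" --pt "-33 108 0 0" --pt "-33 108 0 0"

```text
time: 9.1
tcp_pos: [0.4912, 0.2075, 0.082]
tool_rot: [0.001, -0.071, 0.998, 0.0]
force: [-0.3, -0.3, -0.3]
width: 0.672
gripper_force: 64.0
```

```bash
python3 -c "
from h import *
state(); print(tool([.4915,.2068,.016]))"
```

```text
t9.10 tcp [0.4912 0.2075 0.082 ] xax [-0.99  -0.141 -0.001] z [ 0.001  0.001 -1.   ] yaw(y axis) 98.1 w0.672 gf64.0 F [-0.3 -0.3 -0.3] j6 -1.53
[-0.1 -0.7 66. ]
```

Emit:
apply_moves --pt "0 0 15 0" --pt "0 0 32 0" --pt "0 0 48 0" --pt "0 0 60 0" --pt "0 0 60 0"

```text
time: 9.52
tcp_pos: [0.4899, 0.2037, 0.0198]
tool_rot: [-0.002, -0.069, 0.998, -0.0]
force: [-0.6, -0.1, -0.9]
width: 0.672
gripper_force: 64.0
```

```bash
python3 -c "
from h import *
state(); print(pix('side',[.4915,.2068,.044]))
im=optics.read_camera('side')
c=cv2.resize(im[150:260,220:370,::-1],None,fx=5,fy=5,interpolation=2)
cv2.imwrite('pics/pl1.png',c)"
```

```text
t9.52 tcp [0.4899 0.2037 0.0198] xax [-0.991 -0.137  0.004] z [-0.004 -0.001 -1.   ] yaw(y axis) 97.9 w0.672 gf64.0 F [-0.6 -0.1 -0.9] j6 -1.54
(np.float64(292.58110085938125), np.float64(220.4341911756439))
```

View pics/pl1.png

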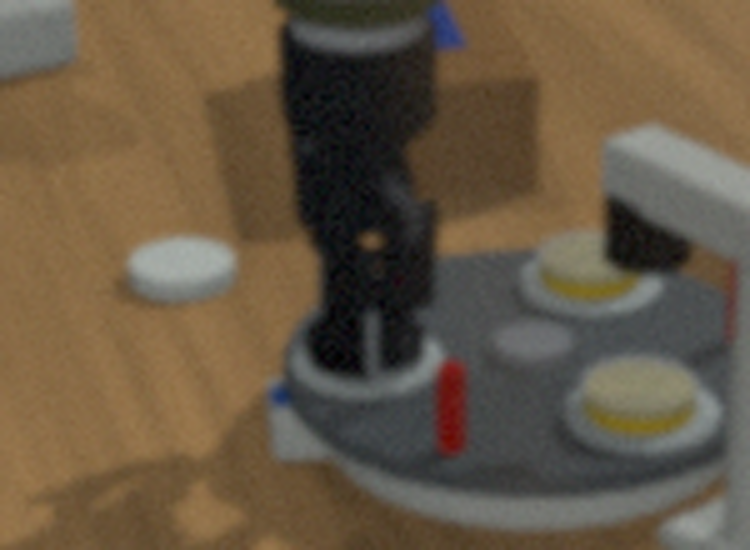

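Black hangs level over the plate, a few mm up and centred sideways (disc 305–425, plate 290–440). Lowering with guard.

Emit:
apply_moves --pt "0 0 1 0" --pt "0 0 2 0" --pt "0 0 3 0" --pt "0 0 4 0" --pt "0 0 4 0"

```text
time: 9.98
tcp_pos: [0.4912, 0.2046, 0.0176]
tool_rot: [0.0, -0.069, 0.998, 0.0]
force: [-0.9, -0.3, -0.8]
width: 0.668
gripper_force: 64.0
```

Emit:
apply_moves --pt "0 0 1 0" --pt "0 0 2 0" --pt "0 0 2 0" --pt "0 0 2 0" --pt "0 0 2 0"

```text
time: 10.4
tcp_pos: [0.4913, 0.2047, 0.0159]
tool_rot: [0.0, -0.069, 0.998, 0.0]
force: [-2.4, -0.2, 5.3]
width: 0.671
gripper_force: 64.7
```

```bash
python3 -c "
from h import *
state(); print(tool([.4915,.2068,.016]))"
```

```text
t10.40 tcp [0.4913 0.2047 0.0159] xax [-0.99  -0.138 -0.   ] z [ 0.  0. -1.] yaw(y axis) 97.9 w0.671 gf64.7 F [-2.4 -0.2  5.3] j6 -1.53
[-0.5  2.1 -0.1]
```

Emit:
apply_moves --pt "0 0 0 0" --pt "0 0 0 0" --pt "0 0 0 0" --pt "0 0 -2 0" --pt "0 0 -20 0" --grip 0

```text
time: 10.82
tcp_pos: [0.4895, 0.2042, 0.0333]
tool_rot: [-0.003, -0.069, 0.998, -0.0]
force: [0.2, 0.0, -1.5]
width: 1.001
gripper_force: 0.0
```

Emit:
apply_moves --pt "0 0 -25 0" --pt "0 0 -60 0" --pt "10 -30 -80 0" --pt "20 -65 -85 0" --pt "30 -100 -85 0" --grip 0.5

```text
time: 11.23
tcp_pos: [0.4757, 0.1006, 0.1223]
tool_rot: [0.002, -0.07, 0.998, -0.0]
force: [1.3, -0.2, 0.7]
width: 0.501
gripper_force: 0.0
```

Emit:
apply_moves --pt "12 -39 0 0" --pt "24 -78 0 0" --pt "36 -117 0 0" --pt "48 -156 0 0" --pt "60 -195 0 0"

```text
time: 11.65
tcp_pos: [0.442, -0.1019, 0.1207]
tool_rot: [0.0, -0.069, 0.998, -0.0]
force: [-0.5, 0.1, 0.1]
width: 0.501
gripper_force: 0.0
```

Emit:
apply_moves --pt "0 -40 0 0" --pt "0 -40 0 0" --pt "0 -40 0 0" --pt "0 -40 0 0" --pt "0 -40 0 0"

```text
time: 12.07
tcp_pos: [0.4481, -0.1387, 0.1204]
tool_rot: [-0.0, -0.07, 0.998, 0.0]
force: [0.0, 0.0, 0.1]
width: 0.498
gripper_force: 0.0
```

```bash
python3 -c "
from h import *
state(); im=optics.read_camera('top').copy(); cv2.imwrite('pics/t2.png',im[:,:,::-1])
c,a,r=blob(im,(244,256),(0,0,0),(180,255,45)); print('black',c.round(1),a,np.round(r[1],1),world('top',*c,.050).round(4))
c,a,r=blob(im,(388,210),(3,150,120),(16,255,255)); print('orange',c,a)
print('to orange',tool([.607,-.142,.1]))
"
```

```text
t12.07 tcp [ 0.4481 -0.1387  0.1204] xax [-0.99  -0.139  0.   ] z [-0.  0. -1.] yaw(y axis) 98.0 w0.498 gf0.0 F [0.  0.  0.1] j6 -2.26
black [245.5 258.6] 429 [22.6 22.6] [0.4907 0.204  0.05  ]
orange [387.8974359  209.65384615] 78
to orange [-156.8  -25.5   20.4]
```

Black lies within 3 mm of the plate's centre. Next, orange.

Emit:
apply_moves --pt "-35 -6 0 0" --pt "-70 -12 0 0" --pt "-105 -18 0 0" --pt "-140 -23 0 0" --pt "-157 -26 10 0"

```text
time: 12.53
tcp_pos: [0.611, -0.1425, 0.1117]
tool_rot: [0.002, -0.07, 0.998, -0.001]
force: [0.2, -0.4, 0.6]
width: 0.501
gripper_force: 0.0
```

Emit:
apply_moves --pt "0 0 20 0" --pt "0 0 40 0" --pt "0 0 60 0" --pt "0 0 75 0" --pt "0 0 75 0"

```text
time: 12.95
tcp_pos: [0.6056, -0.1418, 0.0322]
tool_rot: [-0.003, -0.07, 0.998, 0.001]
force: [-0.7, 0.3, -0.9]
width: 0.499
gripper_force: 0.0
```

```bash
python3 -c "
from h import *
state(); print('to orange',tool([.607,-.142,.015]))
im=optics.read_camera('side'); cv2.imwrite('pics/or1.png',cv2.resize(im[220:350,330:470,::-1],None,fx=5,fy=4.6,interpolation=2))
"
```

```text
t12.95 tcp [ 0.6056 -0.1418  0.0322] xax [-0.99  -0.139  0.005] z [-0.005  0.002 -1.   ] yaw(y axis) 98.0 w0.499 gf0.0 F [-0.7  0.3 -0.9] j6 -2.13
to orange [-1.4 -0.4 17.2]
```

View pics/or1.png

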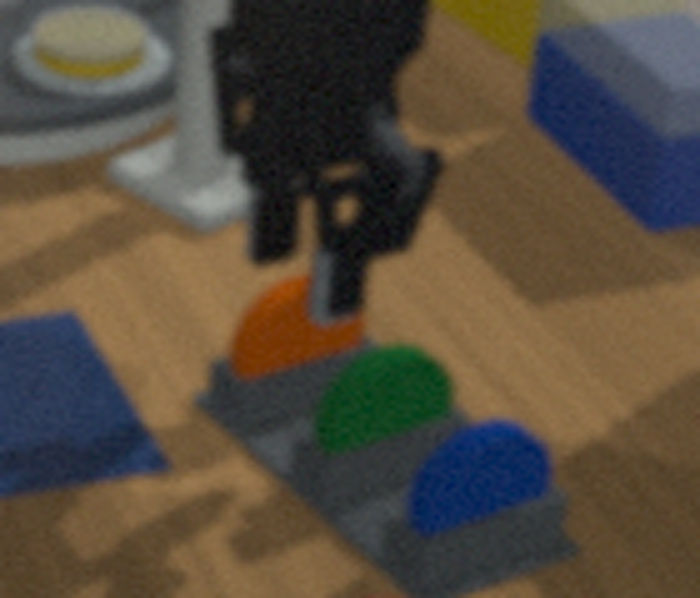

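The fingers straddle orange (arc 232–365), with the near pad at (340,285) slightly past the middle in +x. I'll shift 3 mm back, go down and close.

Emit:
apply_moves --pt "3 0 5 0" --pt "3 0 10 0" --pt "3 0 15 0" --pt "3 0 17 0" --pt "3 0 17 0"

```text
time: 13.42
tcp_pos: [0.6041, -0.1441, 0.0181]
tool_rot: [-0.0, -0.069, 0.998, 0.0]
force: [-0.6, 0.4, 0.2]
width: 0.502
gripper_force: 0.0
```

Emit:
apply_moves --pt "0 0 0 0" --pt "0 0 0 0" --pt "0 0 0 0" --pt "0 0 0 0" --pt "0 0 0 0" --grip 1

```text
time: 13.83
tcp_pos: [0.6045, -0.1439, 0.0188]
tool_rot: [0.0, -0.069, 0.998, 0.0]
force: [0.9, 3.5, 3.2]
width: 0.122
gripper_force: 60.7
```

```bash
python3 -c "
from h import *
state()"
```

```text
t13.83 tcp [ 0.6045 -0.1439  0.0188] xax [-0.99  -0.138 -0.001] z [ 0.  0. -1.] yaw(y axis) 97.9 w0.122 gf60.7 F [0.9 3.5 3.2] j6 -2.13
```

Emit:
apply_moves --pt "0 0 -8 0" --pt "0 0 -24 0" --pt "0 0 -40 0" --pt "0 0 -55 0" --pt "0 0 -60 0"

```text
time: 14.25
tcp_pos: [0.6052, -0.1449, 0.0811]
tool_rot: [0.002, -0.069, 0.998, -0.001]
force: [0.2, 0.3, -0.3]
width: 0.122
gripper_force: 60.2
```

Emit:
apply_moves --pt "20 3 0 0" --pt "50 7 0 0" --pt "80 10 0 0" --pt "108 13 0 0" --pt "122 15 0 0"

```text
time: 14.67
tcp_pos: [0.4785, -0.1459, 0.078]
tool_rot: [-0.001, -0.069, 0.998, 0.0]
force: [-0.6, 0.6, -0.8]
width: 0.125
gripper_force: 60.2
```

Emit:
apply_moves --pt "0 0 15 0" --pt "0 0 30 0" --pt "0 0 45 0" --pt "0 0 54 0" --pt "0 0 56 0"

```text
time: 15.08
tcp_pos: [0.4805, -0.1458, 0.021]
tool_rot: [-0.001, -0.069, 0.998, 0.001]
force: [0.5, 0.0, -1.0]
width: 0.125
gripper_force: 60.2
```

Emit:
apply_moves --pt "0 0 0 0" --pt "0 0 2 0" --pt "0 0 4 0" --pt "0 0 5 0" --pt "0 0 5 0"

```text
time: 15.5
tcp_pos: [0.4814, -0.1462, 0.0175]
tool_rot: [0.0, -0.069, 0.998, -0.0]
force: [0.1, -0.9, -0.5]
width: 0.121
gripper_force: 60.2
```

```bash
python3 -c "
from h import *
state(); print(tool([.482,-.146,.0155]))
im=optics.read_camera('side'); c,a,r=blob(im,pix('side',[.482,-.146,.025]),(3,150,100),(16,255,255)); print(c,a,r)
"
```

```text
t15.50 tcp [ 0.4814 -0.1462  0.0175] xax [-0.99  -0.138 -0.   ] z [ 0. -0. -1.] yaw(y axis) 97.9 w0.121 gf60.2 F [ 0.1 -0.9 -0.5] j6 -2.24
[-0.6  0.1  2. ]
[331.50985222 307.12561576] 406 ((332.2576599121094, 305.932373046875), (23.591222763061523, 27.09356117248535), 82.40535736083984)
```

Emit:
apply_moves --pt "0 0 1 0" --pt "0 0 2 0" --pt "0 0 2 0" --pt "0 0 2 0" --pt "0 0 2 0"

```text
time: 15.97
tcp_pos: [0.4816, -0.1462, 0.0157]
tool_rot: [0.0, -0.069, 0.998, -0.0]
force: [-0.3, -0.8, 5.7]
width: 0.124
gripper_force: 60.9
```

Emit:
apply_moves --pt "0 0 0 0" --pt "0 0 0 0" --pt "0 0 0 0" --pt "0 0 0 0" --pt "0 0 0 0" --grip 0

```text
time: 16.38
tcp_pos: [0.4813, -0.1461, 0.0153]
tool_rot: [-0.0, -0.069, 0.998, 0.0]
force: [0.5, -0.1, 0.6]
width: 0.825
gripper_force: 0.0
```

```bash
python3 -c "
from h import *
state()
im=optics.read_camera('side'); cv2.imwrite('pics/or2.png',im[:,:,::-1]);c,a,r=blob(im,pix('side',[.482,-.146,.025]),(3,150,100),(16,255,255)); print(c,a,r)
"
```

```text
t16.38 tcp [ 0.4813 -0.1461  0.0153] xax [-0.99  -0.138  0.   ] z [-0.  0. -1.] yaw(y axis) 97.9 w0.825 gf0.0 F [ 0.5 -0.1  0.6] j6 -2.24
[328.92746114 306.68911917] 386 ((329.5206604003906, 306.5464172363281), (24.57137680053711, 21.82994270324707), 66.03751373291016)
```

Orange stands upright and released. Pushing it over towards +y with the rear finger.

Emit:
apply_moves --pt "0 6 0 0" --pt "0 14 0 0" --pt "0 22 0 0" --pt "0 29 0 0" --pt "0 34 0 0"

```text
time: 16.85
tcp_pos: [0.4764, -0.1112, 0.0154]
tool_rot: [-0.0, -0.069, 0.998, 0.0]
force: [-0.2, -0.0, 0.1]
width: 1.003
gripper_force: 0.0
```

Emit:
apply_moves --pt "0 5 0 0" --pt "0 11 0 0" --pt "0 17 0 0" --pt "0 23 0 0" --pt "0 27 0 0"

```text
time: 17.27
tcp_pos: [0.4728, -0.085, 0.0154]
tool_rot: [-0.0, -0.069, 0.998, 0.0]
force: [-0.4, -0.2, -0.3]
width: 1.001
gripper_force: 0.0
```

Emit:
apply_moves --pt "0 0 0 0" --pt "0 0 0 0" --pt "0 0 -10 0" --pt "0 0 -30 0" --pt "0 0 -50 0"

```text
time: 17.68
tcp_pos: [0.4727, -0.0859, 0.0664]
tool_rot: [-0.0, -0.069, 0.998, 0.0]
force: [1.0, -0.6, -0.4]
width: 1.0
gripper_force: 0.0
```

Emit:
apply_moves --pt "0 -30 -20 0" --pt "0 -70 -35 0" --pt "0 -110 -35 0" --pt "0 -150 -35 0" --pt "0 -170 -35 0"

```text
time: 18.1
tcp_pos: [0.4965, -0.2586, 0.1016]
tool_rot: [0.001, -0.068, 0.998, -0.001]
force: [1.1, 0.3, -0.1]
width: 0.996
gripper_force: 0.0
```

```bash
python3 -c "
from h import *
state()
for n,z in (('side',.008),('top',.010)):
    im=optics.read_camera(n); cv2.imwrite('pics/or3%s.png'%n,im[:,:,::-1]);c,a,r=blob(im,pix(n,[.477,-.112,.008]),(3,140,90),(16,255,255)); print(n,c,a,r,world(n,*c,z))
"
```

```text
t18.10 tcp [ 0.4965 -0.2586  0.1016] xax [-0.991 -0.135 -0.001] z [ 0.002 -0.002 -1.   ] yaw(y axis) 97.8 w0.996 gf0.0 F [ 1.1  0.3 -0.1] j6 -2.40
side [324.3706721  304.94297352] 491 ((324.5, 305.0), (20.0, 27.0), 90.0) [ 0.47760933 -0.11094332  0.008     ]
top [373.83371298 265.87471526] 439 ((373.7500305175781, 265.7500305175781), (23.33452033996582, 22.62741470336914), 45.0) [ 0.47751505 -0.10887998  0.01      ]
```

Orange lies flat at (0.4776, -0.110), almost at the mat's centre. Taking it by the rim.

Emit:
apply_moves --pt "0 35 10 0" --pt "0 75 25 0" --pt "0 115 40 0" --pt "-1 147 55 0" --pt "-1 150 60 0"

```text
time: 18.62
tcp_pos: [0.4742, -0.0997, 0.039]
tool_rot: [-0.002, -0.071, 0.997, 0.002]
force: [0.3, -0.1, -0.7]
width: 1.001
gripper_force: 0.0
```

Emit:
apply_moves --pt "0 0 0 0" --pt "0 0 10 0" --pt "0 0 20 0" --pt "0 0 28 0" --pt "0 0 28 0"

```text
time: 19.03
tcp_pos: [0.4759, -0.1058, 0.0107]
tool_rot: [-0.001, -0.068, 0.998, 0.001]
force: [0.1, -0.3, -0.1]
width: 0.998
gripper_force: 0.0
```

```bash
python3 -c "
from h import *
state(); print(tool([.4776,-.11,-.027]))"
```

```text
t19.03 tcp [ 0.4759 -0.1058  0.0107] xax [-0.991 -0.136  0.002] z [-0.002  0.001 -1.   ] yaw(y axis) 97.8 w0.998 gf0.0 F [ 0.1 -0.3 -0.1] j6 -2.17
[-1.2 -4.5 37.7]
```

Emit:
apply_moves --pt "-1 -4 10 0" --pt "-1 -4 20 0" --pt "-1 -4 30 0" --pt "-1 -4 37 0" --pt "-1 -4 37 0"

```text
time: 19.45
tcp_pos: [0.4773, -0.1088, -0.0263]
tool_rot: [-0.001, -0.069, 0.998, 0.001]
force: [0.1, 0.8, 0.0]
width: 1.0
gripper_force: 0.0
```

Emit:
apply_moves --pt "0 0 0 0" --pt "0 0 0 0" --pt "0 0 0 0" --pt "0 0 0 0" --pt "0 0 0 0" --grip 0.45

```text
time: 19.87
tcp_pos: [0.4786, -0.1093, -0.0235]
tool_rot: [0.0, -0.069, 0.998, -0.0]
force: [-4.0, 0.6, 9.1]
width: 0.67
gripper_force: 61.8
```

```bash
python3 -c "
from h import *
state()"
```

```text
t19.87 tcp [ 0.4786 -0.1093 -0.0235] xax [-0.99  -0.138 -0.001] z [ 0.001 -0.001 -1.   ] yaw(y axis) 97.9 w0.670 gf61.8 F [-4.   0.6  9.1] j6 -2.17
```

Emit:
apply_moves --pt "0 0 -8 0" --pt "0 0 -35 0" --pt "0 0 -65 0" --pt "0 0 -95 0" --pt "0 0 -115 0"

```text
time: 20.28
tcp_pos: [0.479, -0.1095, 0.0938]
tool_rot: [0.002, -0.069, 0.998, -0.001]
force: [-0.9, -0.9, -0.9]
width: 0.667
gripper_force: 64.0
```

Emit:
apply_moves --pt "-5 25 0 0" --pt "-11 60 0 0" --pt "-17 95 0 0" --pt "-23 130 0 0" --pt "-30 165 0 0"

```text
time: 20.7
tcp_pos: [0.4851, 0.06, 0.0913]
tool_rot: [0.001, -0.069, 0.998, -0.0]
force: [0.2, 0.0, -0.7]
width: 0.668
gripper_force: 64.1
```

Emit:
apply_moves --pt "-6 35 0 0" --pt "-12 70 0 0" --pt "-18 105 0 0" --pt "-23 130 0 0" --pt "-26 145 0 0"

```text
time: 21.12
tcp_pos: [0.4908, 0.2084, 0.0912]
tool_rot: [0.001, -0.07, 0.998, 0.0]
force: [0.1, -0.5, -1.3]
width: 0.671
gripper_force: 64.1
```

Emit:
apply_moves --pt "0 0 10 0" --pt "0 0 25 0" --pt "0 0 38 0" --pt "0 0 45 0" --pt "0 0 45 0"

```text
time: 21.53
tcp_pos: [0.4902, 0.2047, 0.0441]
tool_rot: [-0.001, -0.069, 0.998, -0.0]
force: [-0.3, -0.1, -0.7]
width: 0.667
gripper_force: 64.1
```

```bash
python3 -c "
from h import *
state(); print(tool([.4920,.2055,.030]))"
```

```text
t21.53 tcp [0.4902 0.2047 0.0441] xax [-0.991 -0.137  0.003] z [-0.003 -0.001 -1.   ] yaw(y axis) 97.9 w0.667 gf64.1 F [-0.3 -0.1 -0.7] j6 -1.53
[-1.9  0.6 14.1]
```

Emit:
apply_moves --pt "-1 1 3 0" --pt "-1 1 6 0" --pt "-1 1 9 0" --pt "-1 1 12 0" --pt "-1 1 12 0"

```text
time: 21.95
tcp_pos: [0.4917, 0.2066, 0.033]
tool_rot: [-0.0, -0.069, 0.998, -0.0]
force: [0.1, 0.1, -1.4]
width: 0.665
gripper_force: 64.1
```

Emit:
apply_moves --pt "0 0 1 0" --pt "0 0 2 0" --pt "0 0 2 0" --pt "0 0 2 0" --pt "0 0 2 0"

```text
time: 22.37
tcp_pos: [0.492, 0.2067, 0.0315]
tool_rot: [0.0, -0.069, 0.998, 0.0]
force: [0.6, 0.1, -1.0]
width: 0.668
gripper_force: 64.1
```

```bash
python3 -c "
from h import *
state()"
```

```text
t22.37 tcp [0.492  0.2067 0.0315] xax [-0.99  -0.138 -0.   ] z [ 0.  0. -1.] yaw(y axis) 97.9 w0.668 gf64.1 F [ 0.6  0.1 -1. ] j6 -1.53
```

Emit:
apply_moves --pt "0 0 1 0" --pt "0 0 2 0" --pt "0 0 2 0" --pt "0 0 2 0" --pt "0 0 2 0"

```text
time: 22.78
tcp_pos: [0.4921, 0.2068, 0.0305]
tool_rot: [0.0, -0.069, 0.998, 0.0]
force: [-3.8, -0.6, 11.5]
width: 0.666
gripper_force: 65.5
```

Emit:
apply_moves --pt "0 0 1 0" --pt "0 0 1 0" --pt "0 0 1 0" --pt "0 0 1 0" --pt "0 0 1 0"

```text
time: 23.2
tcp_pos: [0.4922, 0.2069, 0.0304]
tool_rot: [0.001, -0.069, 0.998, 0.0]
force: [-8.1, -1.0, 20.0]
width: 0.664
gripper_force: 66.5
```

Emit:
apply_moves --pt "0 0 -1 0" --pt "0 0 -1 0" --pt "0 0 -1 0" --pt "0 0 -1 0" --pt "0 0 -1 0" --grip 0

```text
time: 23.62
tcp_pos: [0.4918, 0.2067, 0.0292]
tool_rot: [-0.0, -0.069, 0.998, -0.0]
force: [0.8, 0.5, 1.2]
width: 1.002
gripper_force: 0.0
```

Emit:
apply_moves --pt "0 0 -10 0" --pt "0 0 -40 0" --pt "0 0 -75 0" --pt "10 30 -80 0" --pt "20 70 -80 0"

```text
time: 24.03
tcp_pos: [0.4643, 0.2728, 0.1128]
tool_rot: [0.003, -0.067, 0.998, 0.001]
force: [0.2, 0.5, 0.4]
width: 1.001
gripper_force: 0.0
```

Emit:
apply_moves --pt "2 40 0 0" --pt "4 80 0 0" --pt "6 120 10 0" --pt "8 144 20 0" --pt "8 144 20 0"

```text
time: 24.45
tcp_pos: [0.4322, 0.4182, 0.088]
tool_rot: [-0.001, -0.071, 0.997, -0.0]
force: [-0.5, 0.1, -0.5]
width: 0.997
gripper_force: 0.0
```

```bash
python3 -c "
from h import *
state(); print(tool([.4345,.415,-.028]))
for n,s in (('top',pix('top',[.492,.206,.066])),('side',pix('side',[.492,.206,.064]))):
    im=optics.read_camera(n); cv2.imwrite('pics/s2%s.png'%n,im[:,:,::-1]);c,a,r=blob(im,s,(3,140,90),(18,255,255)); print(n,c,a,np.round(r[1],1),world(n,*c,.065 if n=='top' else .064))
c,a,r=blob(im,pix('side',[.4345,.415,.008]),(0,0,150),(180,60,255)); print('white side',c,a,world('side',*c,.007))
"
```

```text
t24.45 tcp [0.4322 0.4182 0.088 ] xax [-0.99  -0.142  0.002] z [-0.002 -0.    -1.   ] yaw(y axis) 98.2 w0.997 gf0.0 F [-0.5  0.1 -0.5] j6 -1.14
[ -2.   -3.5 116. ]
top [244.02580645 257.58924731] 465 [23.3 23.3] [0.4908985  0.20568009 0.065     ]
side [292.5137931  214.25172414] 290 [13. 23.] [0.49050007 0.20178244 0.064     ]
white side [255.29007634 201.46564885] 131 [0.43490948 0.42151604 0.007     ]
```

Orange is centred on black at (0.4909, 0.2057). Now white.

Emit:
apply_moves --pt "-1 -2 15 0" --pt "-1 -2 30 0" --pt "-1 -2 45 0" --pt "-1 -2 60 0" --pt "-1 -2 65 0"

```text
time: 24.97
tcp_pos: [0.4361, 0.4113, 0.0233]
tool_rot: [-0.001, -0.068, 0.998, -0.001]
force: [-0.8, -0.9, -0.3]
width: 0.999
gripper_force: 0.0
```

```bash
python3 -c "
from h import *
state(); print(tool([.4345,.415,-.028]))
im=optics.read_camera('side'); c,a,r=blob(im,pix('side',[.4345,.415,.008]),(0,0,140),(180,60,255)); print('white side',c,a,r,world('side',*c,.007))
"
```

```text
t24.97 tcp [0.4361 0.4113 0.0233] xax [-0.991 -0.136  0.002] z [-0.002 -0.001 -1.   ] yaw(y axis) 97.8 w0.999 gf0.0 F [-0.8 -0.9 -0.3] j6 -1.15
[ 0.9  4.  51.3]
white side [255.33561644 201.69863014] 146 ((255.5, 201.5), (9.0, 19.0), 90.0) [0.43474269 0.41993988 0.007     ]
```

Emit:
apply_moves --pt "1 4 5 0" --pt "1 4 20 0" --pt "1 4 35 0" --pt "1 4 46 0" --pt "1 4 51 0"

```text
time: 25.43
tcp_pos: [0.4343, 0.4165, -0.0273]
tool_rot: [-0.0, -0.069, 0.998, -0.0]
force: [-0.5, 0.1, 0.4]
width: 0.995
gripper_force: 0.0
```

Emit:
apply_moves --pt "0 0 0 0" --pt "0 0 0 0" --pt "0 0 0 0" --pt "0 0 0 0" --pt "0 0 0 0" --grip 0.45

```text
time: 25.85
tcp_pos: [0.4352, 0.4172, -0.0249]
tool_rot: [0.001, -0.069, 0.998, 0.0]
force: [-0.4, -1.4, 5.0]
width: 0.663
gripper_force: 62.9
```

```bash
python3 -c "
from h import *
state()"
```

```text
t25.85 tcp [ 0.4352  0.4172 -0.0249] xax [-0.99  -0.138 -0.002] z [ 0.002  0.001 -1.   ] yaw(y axis) 97.9 w0.663 gf62.9 F [-0.4 -1.4  5. ] j6 -1.14
```

Emit:
apply_moves --pt "0 0 -8 0" --pt "0 0 -35 0" --pt "0 0 -70 0" --pt "0 0 -105 0" --pt "0 0 -125 0"

```text
time: 26.27
tcp_pos: [0.4356, 0.4176, 0.1036]
tool_rot: [0.003, -0.069, 0.998, 0.001]
force: [0.9, 0.3, -1.3]
width: 0.662
gripper_force: 64.0
```

Emit:
apply_moves --pt "-2 -20 0 0" --pt "-6 -50 0 0" --pt "-11 -85 0 0" --pt "-15 -120 0 0" --pt "-19 -150 0 0"

```text
time: 26.68
tcp_pos: [0.4743, 0.269, 0.0996]
tool_rot: [0.001, -0.069, 0.998, 0.0]
force: [0.0, -0.4, -0.9]
width: 0.662
gripper_force: 64.0
```

Emit:
apply_moves --pt "-3 -25 0 0" --pt "-6 -48 0 0" --pt "-8 -62 0 0" --pt "-8 -66 0 0" --pt "-8 -66 0 0"

```text
time: 27.1
tcp_pos: [0.4913, 0.206, 0.0992]
tool_rot: [0.001, -0.068, 0.998, 0.0]
force: [-0.4, 0.2, -0.6]
width: 0.666
gripper_force: 64.0
```

Emit:
apply_moves --pt "0 0 8 0" --pt "0 0 20 0" --pt "0 0 32 0" --pt "0 0 40 0" --pt "0 0 40 0"

```text
time: 27.52
tcp_pos: [0.4896, 0.2072, 0.0566]
tool_rot: [-0.002, -0.07, 0.998, -0.0]
force: [-0.2, 0.0, -0.9]
width: 0.665
gripper_force: 64.0
```

```bash
python3 -c "
from h import *
state(); print(tool([.4918,.2065,.0425]))"
```

```text
t27.52 tcp [0.4896 0.2072 0.0566] xax [-0.99  -0.139  0.003] z [-0.003 -0.    -1.   ] yaw(y axis) 98.0 w0.665 gf64.0 F [-0.2  0.  -0.9] j6 -1.53
[-2.1 -1.  14.1]
```

Emit:
apply_moves --pt "0 0 3 0" --pt "0 0 6 0" --pt "0 0 9 0" --pt "0 0 12 0" --pt "0 0 13 0"

```text
time: 27.93
tcp_pos: [0.4908, 0.2065, 0.0451]
tool_rot: [-0.0, -0.069, 0.998, -0.0]
force: [-0.4, -0.4, -0.6]
width: 0.664
gripper_force: 64.0
```

Emit:
apply_moves --pt "0 0 1 0" --pt "0 0 2 0" --pt "0 0 2 0" --pt "0 0 2 0" --pt "0 0 2 0"

```text
time: 28.35
tcp_pos: [0.491, 0.2065, 0.0435]
tool_rot: [0.0, -0.069, 0.998, 0.0]
force: [-0.7, 0.2, -1.1]
width: 0.664
gripper_force: 64.0
```

```bash
python3 -c "
from h import *
state(); print(tool([.4918,.2065,.0425]))"
```

```text
t28.35 tcp [0.491  0.2065 0.0435] xax [-0.99  -0.138 -0.   ] z [ 0.  0. -1.] yaw(y axis) 97.9 w0.664 gf64.0 F [-0.7  0.2 -1.1] j6 -1.53
[-0.8 -0.2  1. ]
```

Emit:
apply_moves --pt "0 0 1 0" --pt "0 0 1 0" --pt "0 0 2 0" --pt "0 0 2 0" --pt "0 0 2 0"

```text
time: 28.77
tcp_pos: [0.4912, 0.2067, 0.043]
tool_rot: [0.001, -0.069, 0.998, 0.0]
force: [-6.1, -0.4, 15.3]
width: 0.667
gripper_force: 65.8
```

Emit:
apply_moves --pt "0 0 -1 0" --pt "0 0 -1 0" --pt "0 0 -1 0" --pt "0 0 -1 0" --pt "0 0 -1 0" --grip 0

```text
time: 29.18
tcp_pos: [0.4908, 0.2065, 0.0422]
tool_rot: [-0.0, -0.069, 0.998, -0.0]
force: [-0.1, 0.5, -0.0]
width: 1.004
gripper_force: 0.0
```

Emit:
apply_moves --pt "0 0 -8 0" --pt "0 0 -25 0" --pt "0 0 -45 0" --pt "0 0 -60 0" --pt "0 0 -70 0"

```text
time: 29.6
tcp_pos: [0.4915, 0.2067, 0.1145]
tool_rot: [0.001, -0.069, 0.998, 0.0]
force: [-0.0, 0.5, -0.2]
width: 0.999
gripper_force: 0.0
```

Emit:
apply_moves --pt "-15 13 0 0" --pt "-40 34 0 0" --pt "-65 56 0 0" --pt "-88 75 0 0" --pt "-97 83 0 0" --grip 1

```text
time: 30.02
tcp_pos: [0.5769, 0.3043, 0.112]
tool_rot: [0.0, -0.069, 0.998, 0.0]
force: [-1.5, -0.7, -0.5]
width: 0.3
gripper_force: 0.0
```

Emit:
apply_moves --pt "0 0 0 0" --pt "0 0 0 0" --pt "0 0 0 0" --pt "0 0 0 0" --pt "0 0 0 0"

```text
time: 30.43
tcp_pos: [0.5753, 0.3015, 0.1128]
tool_rot: [0.0, -0.069, 0.998, -0.0]
force: [-0.2, -0.0, -0.2]
width: -0.001
gripper_force: 0.0
```

```bash
cat > arc.py <<'E'
from h import *
C=np.array([.5756,.1944]); r=.108
s=sensors.sense(); q=s['tool_rot']; M=R.from_quat([*q[1:],q[0]]).as_matrix()[:2,:2]
P=lambda d: C+r*np.array([np.cos(np.radians(d)),np.sin(np.radians(d))])
def rows(d0,d1,n):
    d=np.linspace(d0,d1,n+1); k=np.array([M.T@(P(x)-P(d0))*1000 for x in d]).round()
    for i in range(0,n,5): print([[int(a),int(b),0,0] for a,b in k[i+1:i+6]-k[i]], 'to %.0f deg'%d[i+5])
E
python3 -c "
from arc import *
state(); print('to 90deg',tool([*P(90),.035])); rows(90,217,45)
for n,s in (('top',pix('top',[.492,.206,.078])),('side',pix('side',[.492,.206,.076]))):
    im=optics.read_camera(n); cv2.imwrite('pics/s3%s.png'%n,im[:,:,::-1]);c,a,r_=blob(im,s,(0,0,190) if n=='top' else (0,0,150),(180,60,255)); print(n,c,a,np.round(r_[1],1),world(n,*c,.08))
    c,a,r_=blob(im,pix(n,[.485,.19,.06]),(3,140,90),(18,255,255)); print('orange',n,c,a)
top=cv2.imread('pics/s3top.png'); sd=cv2.imread('pics/s3side.png')
cv2.imwrite('pics/s3.png',np.hstack([cv2.resize(x,(400,500),interpolation=2) for x in (top[170:295,190:290],sd[165:265,255:335])]))
"
```

```text
t30.43 tcp [0.5753 0.3015 0.1128] xax [-0.991 -0.137 -0.   ] z [ 0. -0. -1.] yaw(y axis) 97.9 w-0.001 gf0.0 F [-0.2 -0.  -0.2] j6 -1.41
to 90deg [-0.4  0.9 77.8]
[[5, 1, 0, 0], [11, 1, 0, 0], [16, 1, 0, 0], [21, 1, 0, 0], [27, 0, 0, 0]] to 104 deg
[[5, 0, 0, 0], [10, -1, 0, 0], [15, -3, 0, 0], [20, -4, 0, 0], [25, -6, 0, 0]] to 118 deg
[[5, -2, 0, 0], [10, -4, 0, 0], [15, -6, 0, 0], [19, -9, 0, 0], [24, -12, 0, 0]] to 132 deg
[[4, -3, 0, 0], [8, -6, 0, 0], [12, -10, 0, 0], [16, -14, 0, 0], [20, -18, 0, 0]] to 146 deg
[[3, -4, 0, 0], [6, -8, 0, 0], [9, -12, 0, 0], [12, -17, 0, 0], [15, -21, 0, 0]] to 161 deg
[[2, -5, 0, 0], [4, -10, 0, 0], [6, -15, 0, 0], [8, -20, 0, 0], [9, -25, 0, 0]] to 175 deg
[[1, -6, 0, 0], [2, -11, 0, 0], [2, -16, 0, 0], [3, -21, 0, 0], [3, -27, 0, 0]] to 189 deg
[[0, -5, 0, 0], [-1, -10, 0, 0], [-2, -16, 0, 0], [-3, -21, 0, 0], [-4, -26, 0, 0]] to 203 deg
[[-1, -5, 0, 0], [-3, -10, 0, 0], [-5, -15, 0, 0], [-7, -20, 0, 0], [-10, -25, 0, 0]] to 217 degTraceback (most recent call last):
  File "<string>", line 5, in <module>
    im=optics.read_camera(n); cv2.imwrite('pics/s3%s.png'%n,im[:,:,::-1]);c,a,r_=blob(im,s,(0,0,190) if n=='top' else (0,0,150),(180,60,255)); print(n,c,a,np.round(r_[1],1),world(n,*c,.08))
                                                                                 ~~~~^^^^^^^^^^^^^^^^^^^^^^^^^^^^^^^^^^^^^^^^^^^^^^^^^^^^^^^^
  File "h.py", line 17, in blob
    i=min((i for i in range(1,n) if s[i,4]>8),key=lambda i:np.hypot(*(c[i]-seed)))
ValueError: min() iterable argument is empty
```

```bash
python3 -c "
from h import *
top=cv2.imread('pics/s3top.png')[:,:,::-1].copy(); sd=optics.read_camera('side').copy(); cv2.imwrite('pics/s3side.png',sd[:,:,::-1])
for n,im,z in (('top',top,.079),('side',sd,.078)):
    s=pix(n,[.4912,.2065,z]); v=cv2.cvtColor(im,cv2.COLOR_RGB2HSV)[int(s[1]),int(s[0])]; print(n,s,'hsv',v)
    for t in (10,20,30):
        c,a,r=blob(im,s,(0,0,max(int(v[2])-t,0)),(180,70,255)); print(t,c.round(1),a,np.round(r[1],1),world(n,*c,z).round(4))
    try: c,a,r=blob(im,pix(n,[.485,.19,.06]),(3,110,70),(18,255,255)); print('orange',c,a)
    except ValueError: print('no orange')
sub=top[240:272:2,224:268:2]; print(cv2.cvtColor(np.ascontiguousarray(sub),cv2.COLOR_RGB2GRAY))
"
```

```text
top (np.float64(242.9363256093002), np.float64(256.5694702244021)) hsv [ 64  10 184]
10 [243.8 254.6] 345 [23.4 18.5] [0.4959 0.2046 0.079 ]
20 [243.7 254.6] 368 [24.  19.8] [0.4959 0.2048 0.079 ]
30 [243.5 254.5] 395 [24.6 21.6] [0.4962 0.2053 0.079 ]
orange [295.27272727 397.63636364] 11
side (np.float64(292.20063554716796), np.float64(208.37586157462147)) hsv [ 68  12 169]
10 [294.2 208.5] 110 [ 8. 16.] [0.4957 0.2042 0.078 ]
20 [294.  208.4] 149 [10. 18.] [0.4955 0.2053 0.078 ]
30 [293.8 208.5] 173 [11. 19.] [0.4949 0.2044 0.078 ]
orange [292.92929293 219.12121212] 99
[[ 87  88  86  87  88  88  88  86  88  89  87  88  87  87  87  87  74  80
   76  78  78  78]
 [ 88  87  87  88  88  86  87  85  87  86  87  92  87  86  86  88  83  81
   80  78  80  79]
 [ 86  88  83  86  85  84  87  92 128 159 159 158 143 107  87  86  83  78
   77  81  78  81]
 [ 88  85  87  86  89  86 127 174 180 181 183 178 174 150 145 107  78  78
   80  80  79  80]
 [ 87  82  86  87  86 138 179 182 181 180 179 181 180 178 148 149 115  80
   77  80  80  88]
 [ 87  87  86  89 133 182 183 182 183 181 182 182 181 18
[... 267 characters left out ...]
2 182 182 181 180 181 101 124
  105  80  86  87]
 [ 86  86  93 160 181 181 177 178 182 183 182 183 183 179 181 177  94  87
  108  76  83  87]
 [ 88  86  94 153 159 146 143 150 171 182 182 183 184 184 182 177  79  95
   94  73  83  89]
 [ 89  77  75 141 146 142 144 141 144 169 179 182 182 179 182 142  46  95
   84  83  83  87]
 [ 73  70  72 112 127 142 145 141 143 144 145 179 181 180 175  95  53 111
   72  80  85  86]
 [ 75  70  70  75 126 135 141 146 144 142 142 140 168 176 106  44  99  96
   67  80  87  90]
 [ 74  67  71  68 103 131 140 136 143 144 144 143 124  88  44 109 122  72
   74  69  85  89]
 [ 77  70  66  69  70 113 145 127 117  98  82  63  53  76 125 123  83  68
   69  71  80  85]]
```

Emit:
apply_moves --pt "0 1 15 0" --pt "0 1 35 0" --pt "0 1 55 0" --pt "0 1 70 0" --pt "0 1 76 0"

```text
time: 30.95
tcp_pos: [0.5743, 0.3025, 0.0341]
tool_rot: [-0.002, -0.069, 0.998, -0.0]
force: [-0.5, 0.7, -0.7]
width: 0.001
gripper_force: 0.0
```

White measures about (242.5, 256.5) px, against (242.9, 256.6) expected, so the stack is centred. Now pushing the peg gently round.

Emit:
apply_moves --pt "3 1 0 0" --pt "7 1 0 0" --pt "11 1 0 0" --pt "15 1 0 0" --pt "19 1 0 0"

```text
time: 31.37
tcp_pos: [0.5563, 0.3016, 0.0373]
tool_rot: [0.001, -0.069, 0.998, 0.0]
force: [0.6, -0.6, 0.2]
width: 0.001
gripper_force: 0.0
```

Emit:
apply_moves --pt "4 -1 0 0" --pt "8 -1 0 0" --pt "12 -1 0 0" --pt "16 -2 0 0" --pt "20 -3 0 0"

```text
time: 31.78
tcp_pos: [0.5383, 0.2951, 0.0372]
tool_rot: [0.002, -0.069, 0.998, -0.0]
force: [6.7, -4.1, 2.0]
width: -0.001
gripper_force: 3.2
```

```bash
python3 -c "
from arc import *
state(); p=sensors.sense()['tcp_pos'][:2]-C; print('r,deg',np.hypot(*p),np.degrees(np.arctan2(p[1],p[0])))
im=optics.read_camera('side'); c,a,r_=blob(im,pix('side',[C[0]+.108*np.cos(2.1),C[1]+.108*np.sin(2.1),.075]),(0,130,60),(8,255,255)); w=world('side',*c,.075)[:2]-C; print(c,a,w,np.hypot(*w),np.degrees(np.arctan2(w[1],w[0])))
rows(112,217,40)"
```

```text
t31.78 tcp [0.5383 0.2951 0.0372] xax [-0.99  -0.138 -0.004] z [ 0.004 -0.    -1.   ] yaw(y axis) 97.9 w-0.001 gf3.2 F [ 6.7 -4.1  2. ] j6 -1.40
r,deg 0.10734069229769569 110.33429842739139
[295.85714286 198.32142857] 56 [-0.05922087  0.07329122] 0.09422692900862624 128.93895047060204
[[5, -1, 0, 0], [9, -3, 0, 0], [14, -5, 0, 0], [19, -7, 0, 0], [23, -9, 0, 0]] to 125 deg
[[4, -2, 0, 0], [9, -5, 0, 0], [13, -7, 0, 0], [17, -10, 0, 0], [21, -13, 0, 0]] to 138 deg
[[3, -4, 0, 0], [7, -7, 0, 0], [10, -11, 0, 0], [13, -15, 0, 0], [16, -18, 0, 0]] to 151 deg
[[3, -4, 0, 0], [6, -9, 0, 0], [8, -13, 0, 0], [11, -17, 0, 0], [13, -22, 0, 0]] to 164 deg
[[2, -4, 0, 0], [3, -9, 0, 0], [5, -14, 0, 0], [6, -19, 0, 0], [7, -23, 0, 0]] to 178 deg
[[1, -5, 0, 0], [1, -10, 0, 0], [2, -15, 0, 0], [2, -20, 0, 0], [2, -25, 0, 0]] to 191 deg
[[-1, -5, 0, 0], [-1, -10, 0, 0], [-2, -15, 0, 0], [-3, -20, 0, 0], [-4, -24, 0, 0]] to 204 deg
[[-2, -5, 0, 0], [-4, -10, 0, 0], [-5, -14, 0, 0], [-8, -19, 0, 0], [-10, -23, 0, 0]] to 217 deg
```

Emit:
apply_moves --pt "4 -1 0 0" --pt "9 -3 0 0" --pt "14 -5 0 0" --pt "19 -7 0 0" --pt "23 -9 0 0"

```text
time: 32.25
tcp_pos: [0.5166, 0.2834, 0.0372]
tool_rot: [0.002, -0.069, 0.998, 0.0]
force: [4.9, 0.3, 1.5]
width: -0.0
gripper_force: 2.2
```

Emit:
apply_moves --pt "4 -2 0 0" --pt "9 -5 0 0" --pt "13 -7 0 0" --pt "17 -10 0 0" --pt "21 -13 0 0"

```text
time: 32.67
tcp_pos: [0.4972, 0.2677, 0.0369]
tool_rot: [0.001, -0.069, 0.998, 0.0]
force: [8.6, -0.4, 0.1]
width: 0.001
gripper_force: 4.1
```

```bash
cat >> arc.py <<'E'
def report(g):
    state(); p=sensors.sense()['tcp_pos'][:2]-C; print('r,deg',np.hypot(*p),np.degrees(np.arctan2(p[1],p[0])))
    im=optics.read_camera('side'); cv2.imwrite('pics/last.png',im[:,:,::-1]); g=np.radians(g)
    c,a,r_=blob(im,pix('side',[*P(np.degrees(g)),.075]),(0,130,60),(8,255,255)); w=world('side',*c,.068)[:2]-C; print('peg',c,a,np.hypot(*w),np.degrees(np.arctan2(w[1],w[0])))
    return im
E
python3 -c "
from arc import *
report(150)"
```

```text
t32.67 tcp [0.4972 0.2677 0.0369] xax [-0.99  -0.138 -0.003] z [ 0.003  0.    -1.   ] yaw(y axis) 97.9 w0.001 gf4.1 F [ 8.6 -0.4  0.1] j6 -1.42
r,deg 0.1073922452173708 136.92242327229266
peg [285.90540541 206.51351351] 74 0.10364859289651747 153.00247729736114
```

Emit:
apply_moves --pt "3 -4 0 0" --pt "7 -7 0 0" --pt "10 -11 0 0" --pt "13 -15 0 0" --pt "16 -18 0 0"

```text
time: 33.13
tcp_pos: [0.4847, 0.2471, 0.0367]
tool_rot: [0.002, -0.069, 0.998, -0.0]
force: [10.9, -1.0, -1.8]
width: 0.0
gripper_force: 4.6
```

Emit:
apply_moves --pt "3 -4 0 0" --pt "6 -9 0 0" --pt "8 -13 0 0" --pt "11 -17 0 0" --pt "13 -22 0 0"

```text
time: 33.55
tcp_pos: [0.4726, 0.2241, 0.0363]
tool_rot: [-0.001, -0.069, 0.998, 0.0]
force: [1.9, 2.0, 0.7]
width: -0.005
gripper_force: 1.1
```

```bash
python3 -c "
from arc import *
report(178)"
```

```text
t33.55 tcp [0.4726 0.2241 0.0363] xax [-0.99  -0.138  0.001] z [-0.001  0.    -1.   ] yaw(y axis) 97.9 w-0.005 gf1.1 F [1.9 2.  0.7] j6 -1.49
r,deg 0.10724799827864577 163.90896782540386
peg [284.02898551 216.1884058 ] 69 0.1097395008749172 -177.46384508407297
```

Emit:
apply_moves --pt "2 -4 0 0" --pt "3 -9 0 0" --pt "5 -14 0 0" --pt "6 -19 0 0" --pt "7 -23 0 0"

```text
time: 34.02
tcp_pos: [0.4694, 0.1999, 0.0363]
tool_rot: [-0.0, -0.069, 0.998, -0.0]
force: [0.3, 1.6, 0.1]
width: 0.002
gripper_force: 0.7
```

Emit:
apply_moves --pt "1 -5 0 0" --pt "1 -10 0 0" --pt "2 -15 0 0" --pt "2 -20 0 0" --pt "2 -25 0 0"

```text
time: 34.43
tcp_pos: [0.4711, 0.175, 0.0364]
tool_rot: [0.0, -0.069, 0.998, -0.0]
force: [0.7, 2.0, 0.3]
width: 0.001
gripper_force: 0.9
```

```bash
python3 -c "
from arc import *
report(225)"
```

```text
t34.43 tcp [0.4711 0.175  0.0364] xax [-0.99  -0.138 -0.   ] z [ 0. -0. -1.] yaw(y axis) 97.9 w0.001 gf0.9 F [0.7 2.  0.3] j6 -1.59
r,deg 0.1063159855599985 -169.46592239035795
peg [291.38235294 223.42647059] 68 0.11207902284565606 -155.0608204260771
```

Emit:
apply_moves --pt "-1 -5 0 0" --pt "-1 -10 0 0" --pt "-2 -15 0 0" --pt "-3 -20 0 0" --pt "-4 -24 0 0"

```text
time: 34.9
tcp_pos: [0.4784, 0.1516, 0.0364]
tool_rot: [-0.0, -0.069, 0.998, -0.0]
force: [0.7, 1.9, -0.4]
width: 0.0
gripper_force: 0.8
```

Emit:
apply_moves --pt "-1 -3 0 0" --pt "-2 -6 0 0" --pt "-3 -8 0 0" --pt "-4 -10 0 0" --pt "-4 -10 0 0"

```text
time: 35.32
tcp_pos: [0.4838, 0.1426, 0.0364]
tool_rot: [-0.0, -0.069, 0.998, -0.0]
force: [-0.0, -0.8, 0.4]
width: 0.001
gripper_force: 0.0
```

```bash
python3 -c "
from arc import *
report(231)"
```

```text
t35.32 tcp [0.4838 0.1426 0.0364] xax [-0.991 -0.137  0.   ] z [-0. -0. -1.] yaw(y axis) 97.9 w0.001 gf0.0 F [-0.  -0.8  0.4] j6 -1.65
r,deg 0.10543776488292303 -150.57596706943968
peg [303.70666667 229.        ] 75 0.11567058748602456 -134.22885640108296
```

Emit:
apply_moves --pt "4 5 0 0" --pt "10 12 0 0" --pt "18 15 0 0" --pt "26 15 0 0" --pt "34 15 0 0"

```text
time: 35.78
tcp_pos: [0.4466, 0.1533, 0.0364]
tool_rot: [-0.0, -0.069, 0.998, -0.0]
force: [1.3, 0.3, -0.2]
width: 0.0
gripper_force: 0.0
```

Emit:
apply_moves --pt "0 0 -15 0" --pt "0 0 -40 0" --pt "0 0 -75 0" --pt "20 0 -110 0" --pt "50 0 -120 0"

```text
time: 36.2
tcp_pos: [0.4002, 0.1462, 0.1605]
tool_rot: [0.004, -0.069, 0.998, 0.0]
force: [0.3, -0.0, 0.6]
width: -0.001
gripper_force: 0.0
```

Emit:
apply_moves --pt "15 35 0 0" --pt "30 70 0 0" --pt "45 110 0 0" --pt "60 150 0 0" --pt "60 160 0 0"

```text
time: 36.62
tcp_pos: [0.3134, 0.2992, 0.1565]
tool_rot: [-0.0, -0.071, 0.997, 0.0]
force: [0.5, -1.2, -0.1]
width: -0.001
gripper_force: 0.0
```

```bash
python3 -c "
from arc import *
state(); top=optics.read_camera('top').copy(); sd=optics.read_camera('side').copy()
for n in ((206,238),(256,178),(284,250)):
    c,a,r_=blob(top,n,(0,150,90),(6,255,255)); w=world('top',*c,.08)[:2]-C; print('peg',c.round(1),a,np.degrees(np.arctan2(w[1],w[0])).round(1))
a=np.radians(291.6); h=[*(C+.085*np.array([np.cos(a),np.sin(a)])),.06]; print('stack exp',h,pix('side',h),pix('top',h))
u,v=map(int,pix('side',h)); u2,v2=map(int,pix('top',h))
f=lambda x:cv2.resize(x[:,:,::-1],(400,400),interpolation=2)
cv2.imwrite('pics/fin.png',np.hstack([f(sd[v-45:v+35,u-40:u+40]),f(top[v2-35:v2+85,u2-90:u2+30])]))
"
```

```text
t36.62 tcp [0.3134 0.2992 0.1565] xax [-0.99  -0.141  0.   ] z [-0.     0.001 -1.   ] yaw(y axis) 98.1 w-0.001 gf0.0 F [ 0.5 -1.2 -0.1] j6 -1.22
peg [206. 238.] 21 111.5
peg [256.1 178.1] 22 -8.3
peg [283.8 249.3] 22 -128.6
stack exp [np.float64(0.6068905869781976), np.float64(0.11536899869949863), 0.06] (np.float64(347.9056454693719), np.float64(225.05227876025933)) (np.float64(282.4178685063703), np.float64(210.63009495303157))
```

View pics/fin.png

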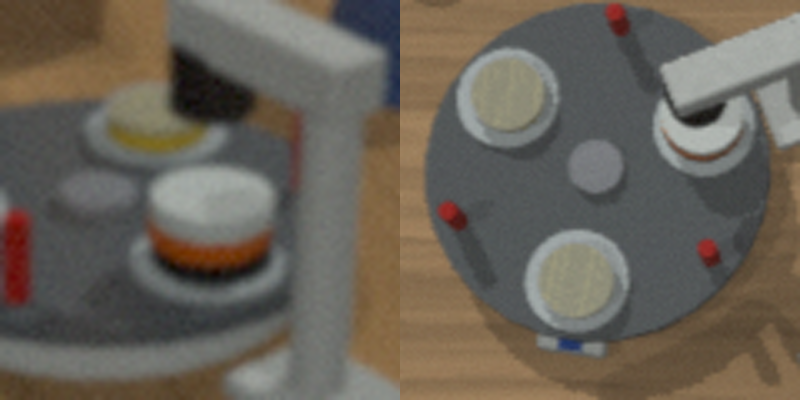

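The stack (black, orange, white) stands straight on its plate under the reader. The pegs are back at their detent angles, the dishes are on their plates, and the arm is clear.

```bash
python3 -c "
from bench import ctrl
print(ctrl.sign_off())"
```

```text
the job is handed in; nothing more can be done
None
```

The black, orange and white stack is centred on its plate and the carousel has turned one click anticlockwise, so the stack rests under the reader head; I handed the job in at about 37 s.

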